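# Load the standby batteries and switch them in

### The arm

A 6-joint arm with a two-finger parallel gripper is mounted at the origin on the work surface. World frame = base frame: x ahead of the robot, y to its left, z up, the work surface at z = 0. Lengths are in mm, angles in degrees, forces in N, time in s.
With the tool pointing down it reaches from about 350 to 850 mm from the base axis. Payload 8.1 kg.
Tool frame: the origin (TCP) lies between the finger pads; the fingertips stand 17 mm ahead of it and the grasp point (between the pads) lies 2 mm behind it; z points along the fingers, y is the line along which they close (so a half turn about z gives the same grasp; the last joint's range is limited). The gripper opens to 85 mm and grips with 20 to 120 N. Pads are 22 mm wide; open, the fingers measure 114 mm over their backs; the gripper's body (76 mm by 85 mm) begins 54 mm behind the grasp point. The pads swing forward as they close: fully open they stand 13 mm farther back than shut.
Start: joints at [63.976, 7.471, 85.268, -0, 87.261, -4.893], TCP at [216.277, 559.669, 248.292] pointing down, gripper open.
Joint ranges: [-169.43, 169.43], [-51.17, 129.36], [1.28, 143.12], [-76.62, 256.62], [0, 156.53], [-152.29, 152.29]. Speed limits (degrees/s): [136.94, 136.94, 159.86, 180, 180, 180].

### API

Orientations are given as [roll, pitch, yaw] about the fixed x, y, z axes, in that order (R = Rz(yaw) Ry(pitch) Rx(roll)).
In Python, from bench import sense, snapshot, hand_in, trace, place_of gives the robot as it stands.
- The arm moves only by the shell command python3 -m handwheel 'ROWS' [FORCE]. ROWS is JSON, a list of rows, each a list of 7 numbers: the opening, from -1 (shut) to 1 (fully open), then the shift along the tool's x, y, z in cm, then the turn, a rotation vector about the tool's x, y, z in rad. A call has 1 to 12 rows; each row shifts and turns the commanded pose from where the row before left it, along the tool's axes as they then stand; what a row does not reach is not made up. A row lasts 1/12 s, in which the tool goes at most 41.7 mm and 7.16 degrees, less where a joint would pass 70% of its speed; a pose out of reach is approached as far as the arm can. A call with a gripper value outside its range is refused whole. The fingers move at their own pace and stop on an object; FORCE is the grip in N (left out, the last holds). Time passes only in rows, so rows that do not move let the fingers close. It gives the time, the measured TCP pose, the force, the opening and the grip force at its end, in the units of the state.
- sense(): the state, without advancing time (a new reading comes with each control period).
- snapshot(name): name is "scene" or "top" or "wrist"; returns a dict with "image" (420x560x3 uint8, red, green, blue), "intrinsics" (3x3 intrinsics, pixels), "R" (3x3) and "t" (3): a world point X has camera coordinates R X + t. Camera axes: x right, y down, z forward; pixel columns grow to the right and rows downward; lengths in mm; the calibration is good to about 2 mm. A picture is of the moment at which its call begins. There is no depth.
- hand_in(): hands the job in; it is judged then, once.
Trained networks look in a picture, given as the dict that the camera call returned (one of the last four; its "shot" number tells which), for a name from the list of things; names that differ only in an ending like _2 or _b are one class to them, and where a whole thing is asked for, a point or a joint stands for the part that bears it (a point fixed in the world has none). Each returns a list of dicts, best first, with "conf" (0 to 1); they miss things now and then, are a little off and sometimes report something else, mostly with a low value. They report only what shows in the picture. A call takes as long as a camera call. They do not tell look-alikes from the thing itself.
- trace(picture, query): "pixels" (420x560 bool, what is visible of it).
- place_of(picture, query): "location" ([x, y, z] in mm, in world coordinates, good to about 4 mm: a listed point, or the origin of a listed thing).
The state is a dict: "time": time; "joint_pos": joint angles; "qd": joint speeds; "joint_efforts": joint torques, N m; "tool_pos": TCP position; "tcp_rot": TCP orientation; "ft_force": force on the tool from outside, world axes, zero at the start; "wrist_torque": the same for the moment, N m; "finger_gap": finger opening in mm; "grip_force": force on a finger pad.
Only numpy, scipy, OpenCV 4.12 (cv2) and the standard library are available. Lean on these libraries where they do the work, as an engineer would, in place of code of your own. Each camera call takes 0.05 s, during which the arm holds its last target. There are 200 camera calls.

### The job

Put the two white batteries into the two pockets of the blue battery tray, one in each, upright and fully down, with the red terminal of each towards the tray's red end; lower each one in gently, do not let it drop. Once both are in, and only then, throw the yellow-tipped isolator lever beside the tray all the way over to its other side. Leave the old black battery and everything else on the desk where it is.

Things in the scene. Friction and masses are not known exactly. Their poses are not given: they have to be found in the camera images.
- fresh1: White case block battery, 70 x 47 x 96 mm tall, 0.5 to 0.8 kg, standing upright on the desk. Two flat terminal pads, 16 x 26 mm, on its top reach 101 mm: red at its own +x end (23 mm from the middle), black at -x. Origin: centre of its underside; x along the 70 mm length, y across the 47 mm width, z up. To be loaded.
- fresh2: White case block battery, 70 x 47 x 96 mm tall, 0.5 to 0.8 kg, standing upright on the desk. Two flat terminal pads, 16 x 26 mm, on its top reach 101 mm: red at its own +x end (23 mm from the middle), black at -x. Origin: centre of its underside; x along the 70 mm length, y across the 47 mm width, z up. To be loaded; the twin of fresh1.
- fresh1_plus (a point): Centre of the top of fresh1's red terminal pad, 101 mm above its underside.
- fresh2_plus (a point): Centre of the top of fresh2's red terminal pad, 101 mm above its underside.
- tray: Blue steel battery tray fixed to the desk, on a steel base plate 275 x 95 x 6 mm. The tray is 167 mm long (its x) and 63 mm wide (its y), top edge 56 mm above the desk; two open pockets end to end along x, each 76 x 53 mm inside, 45 mm deep, walls 5 mm, divider 38 mm high. Its +x end is red and its -x end black. Origin: under the centre of the two pockets, at desk height; x towards the red end, z up.
- pocket_a (a point): Centre of the floor of the pocket nearer the red end, 11 mm above the desk, axes as the tray's.
- pocket_b (a point): Centre of the floor of the pocket nearer the black end, 11 mm above the desk, axes as the tray's.
- isolator (a joint): Isolator lever on a grey block (50 x 70 mm, 25 mm high) on the base plate beyond the tray's red end. 0 = off, leaning about 0.5 rad towards the tray's +y side; 1.0 rad = on, its stop, leaning as far towards the tray's -y side. It swings in the tray's y-z plane, has light friction (a push of about 1 N at the tip) and stays where it is left. The bar is 10 mm thick.
- isolator_tip (a point): Centre of the yellow ball, 26 mm across, at the lever's tip, 80 mm from its hinge axis; it moves with the lever.
- isolator_hinge (a point): The lever's hinge axis, 143 mm from the tray's origin along its x and 28 mm above the desk; axis parallel to the tray's x.
- old: Old battery to leave alone: black case, grey top, same size and layout as the white ones, standing on the desk among them. Origin: centre of its underside.
- detector: White round smoke detector lying on the desk, 100 mm across, 46 mm high. To leave alone. Origin: centre of its underside.
- radio: Black hand-held radio standing upright, 36 x 58 x 115 mm with an antenna to 175 mm. To leave alone. Origin: centre of its underside.
- mug: Blue mug, 80 mm across, 95 mm high. To leave alone. Origin: centre of its underside.
- driver: Screwdriver lying on the desk, 200 mm long. To leave alone. Origin on its axis line at desk level.
- wrench: Spanner lying on the desk, 160 mm long. To leave alone. Origin near its middle.
Things that resemble listed ones, but are neither listed nor needed, are in the scene too. Leave any green look-alike of the fresh2 alone. Leave any green look-alike of the fresh1 alone.

How it is judged:
By the outcome, as a careful person would: the job done as asked, in the order asked, and still so for the second after the job is handed in, with the robot touching nothing.
It also fails if it takes over 72 s, if anything falls off the work surface, if the arm or the gripper's body presses on something with over 40 N, if the wrist force passes 120 N, or if a joint passes its speed limit or range.

## Working session

There is one attempt and no reset: what is moved stays moved. The work goes in short steps, Python scripts to look and compute and a shell command to move; the robot and the scene stay as the last step left them, time stands still between calls to the robot, and variables do not carry over. Pictures are saved under pics/ and viewed, at most 12 in all, crops included, and the job is handed in when it is done.

```bash
mkdir -p pics; ls; python3 - <<'E'
from bench import *
import cv2,numpy as np
for n in ["top","scene"]:
    p=snapshot(n); cv2.imwrite(f"pics/{n}0.png",p["image"][:,:,::-1])
    for q in ["fresh1","fresh1_plus","tray","pocket_a","pocket_b","isolator_tip","isolator_hinge","old","radio","mug","detector","driver","wrench"]:
        print(n,q,[(np.round(d["location"]).tolist(),round(d["conf"],2)) for d in place_of(p,q)][:5])
print(sense())
E
```

```text
pics
top fresh1 [([328.0, -161.0, -3.0], 0.92), ([446.0, -261.0, -4.0], 0.73), ([622.0, -251.0, -4.0], 0.69), ([588.0, 12.0, -4.0], 0.64)]
top fresh1_plus [([608.0, -278.0, 103.0], 0.78), ([579.0, 33.0, 98.0], 0.76)]
top tray [([498.0, 174.0, -2.0], 0.85)]
top pocket_a [([537.0, 173.0, 11.0], 0.65)]
top pocket_b [([537.0, 173.0, 11.0], 0.65)]
top isolator_tip [([708.0, -375.0, 3.0], 0.7), ([354.0, 155.0, 95.0], 0.65)]
top isolator_hinge [([350.0, 186.0, 28.0], 0.91)]
top old [([620.0, -95.0, -0.0], 0.62)]
top radio [([792.0, 39.0, 3.0], 0.87)]
top mug [([710.0, -375.0, 2.0], 0.76)]
top detector [([458.0, -98.0, 3.0], 0.58)]
top driver [([458.0, -439.0, 4.0], 0.67)]
top wrench [([751.0, -160.0, 2.0], 0.59)]
scene fresh1 [([451.0, -262.0, -1.0], 0.97), ([585.0, 7.0, 2.0], 0.89), ([618.0, -254.0, -2.0], 0.85), ([335.0, -295.0, -0.0], 0.85), ([328.0, -160.0, 2.0], 0.73)]
scene fresh1_plus [([610.0, -274.0, 105.0], 0.92), ([577.0, 27.0, 100.0], 0.87), ([501.0, 179.0, 2.0], 0.59), ([533.0, 175.0, 10.0], 0.59), ([614.0, -252.0, -4.0], 0.22)]
scene tray [([500.0, 179.0, -2.0], 0.74)]
scene p
[... 527 characters left out ...]
e wrench []
{'time': 1.4, 'joint_pos': array([ 6.39759738e+01,  7.47280108e+00,  8.52677008e+01, -1.22137321e-03,
        8.72613722e+01, -4.89168125e+00]), 'qd': array([ 0.00417061, -0.05137149,  0.04894007, -0.06544908, -0.07561359,
       -0.04633628]), 'joint_efforts': array([-2.36759843e-04, -5.69318855e+01, -5.00842416e+01,  4.42446719e-05,
        1.58726529e-03, -3.26774887e-05]), 'tool_pos': array([216.28749649, 559.66233405, 248.27611514]), 'tcp_rot': array([-1.79998029e+02,  1.05572517e-03,  1.58867713e+02]), 'ft_force': array([ 0.99795664, -0.21422358, -0.88190379]), 'wrist_torque': array([-0.01874579, -0.02375478,  0.02013537]), 'grip_force': 0.0, 'finger_gap': 85.1707161372517}
```

View pictures.

View pics/top0.png

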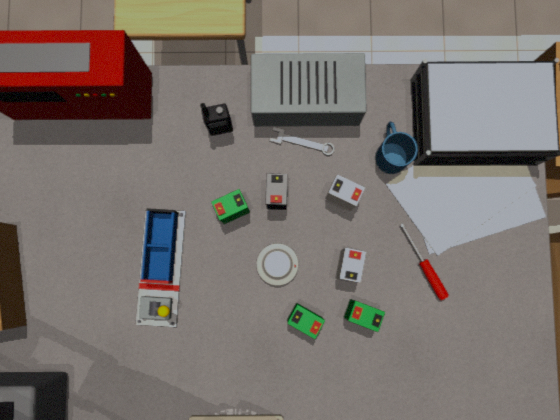

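View pics/scene0.png

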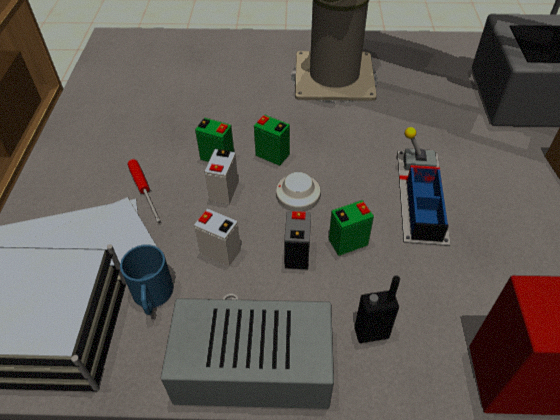

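Top view: white batteries at about (347,190) and (352,264). The tray is at (160,245) with its red end at the bottom, and the lever ball at (164,311). Greens are at (230,206), (306,321) and (365,315), and the old black battery at (277,190). The scene view agrees. Next I'll move towards the tray for a wrist look while measuring the batteries.

```bash
cat > h.py <<'E'
from bench import *
import cv2,numpy as np
from scipy.spatial.transform import Rotation as Ro
def ray(p,uv,z):
    uv=np.atleast_2d(uv).astype(float); K=np.array(p["intrinsics"]);R=np.array(p["R"]);t=np.array(p["t"])
    d=(R.T@np.linalg.inv(K)@np.c_[uv,np.ones(len(uv))].T).T; c=-R.T@t
    return c+d*((z-c[2])/d[:,2])[:,None]
def proj(p,X):
    c=(np.array(p["R"])@np.atleast_2d(X).T).T+np.array(p["t"]); q=(np.array(p["intrinsics"])@c.T).T
    return q[:,:2]/q[:,2:]
def masks(p):
    h=cv2.cvtColor(p["image"],cv2.COLOR_RGB2HSV); H,S,V=[h[...,i].astype(int) for i in range(3)]
    return dict(red=((H<8)|(H>172))&(S>140)&(V>70), dark=(V<75)&(S<140), blue=(H>100)&(H<125)&(S>130), white=(S<40)&(V>140))
def blob(m,uv,r):
    yy,xx=np.nonzero(m); k=np.hypot(xx-uv[0],yy-uv[1])<r
    return np.array([xx[k].mean(),yy[k].mean()]) if k.sum()>3 else None, k.sum()
def goto(xyz,yaw):
    "remaining shift in tool axes (cm) and turn (rad)"
    s=sense(); R0=Ro.from_euler("xyz",s["tcp_rot"],degrees=True); R1=Ro.from_euler("xyz",[180,0,yaw],degrees=True)
    d=R0.inv().apply(np.array(xyz)-s["tool_pos"])/10; r=(R0.inv()*R1).as_rotvec()
    print("shift cm",d.round(2),"turn",r.round(3),"| tcp",s["tool_pos"].round(1),s["tcp_rot"].round(1),"t",round(s["time"],2),"F",s["ft_force"].round(1),"j",s["joint_pos"].round(0))
E
python3 - <<'E'
from h import *
for n in ["top","scene"]:
    p=snapshot(n); m=masks(p)
    for nm,c,a in [("A",(620,-253),-117),("B",(448,-261),-10)]:
        v=np.array([np.cos(np.radians(a)),np.sin(np.radians(a))])*23
        o=[]
        for col,s in (("red",1),("dark",-1)):
            uv=proj(p,[c[0]+s*v[0],c[1]+s*v[1],101])[0]; b,k=blob(m[col],uv,9); o.append(ray(p,b,101)[0][:2]); print(n,nm,col,uv.round(),b.round(1),k,o[-1].round(1))
        d=o[0]-o[1]; print("  centre",((o[0]+o[1])/2).round(1),"len",np.hypot(*d).round(1),"yaw",np.degrees(np.arctan2(d[1],d[0])).round(1))
    X=p["image"]
goto([470,176,330],175)
E
```

```text
top A red [356. 192.] [356. 194.] 48 [ 606.1 -272.9]
top A dark [338. 183.] [337.5 185.1] 47 [ 626.3 -232.1]
  centre [ 616.2 -252.5] len 45.5 yaw -116.4
top B red [354. 255.] [354.7 254.4] 54 [ 472.3 -267. ]
top B dark [351. 276.] [350.8 274.9] 51 [ 427.7 -257.6]
  centre [ 450.  -262.3] len 45.5 yaw -12.0
scene A red [204. 218.] [204.7 217. ] 81 [ 607.5 -272.7]
scene A dark [224. 227.] [225.5 226. ] 68 [ 628.4 -230.7]
  centre [ 617.9 -251.7] len 46.9 yaw -116.4
scene B red [217. 167.] [216.  167.8] 62 [ 473.8 -266.4]
scene B dark [223. 152.] [223.3 152.9] 52 [ 428.6 -255.9]
  centre [ 451.2 -261.2] len 46.4 yaw -13.0
shift cm [-37.5  -26.64  -8.17] turn [-0.    -0.    -0.282] | tcp [216.3 559.7 248.3] [-180.    -0.   158.9] t 1.5 F [-0.8  0.5 -1.1] j [64.  7. 85.  0. 87. -5.]
```

```bash
python3 -m handwheel '[[1,-3.1,-2.2,-0.7,0,0,0],[1,-3.1,-2.2,-0.7,0,0,0],[1,-3.1,-2.2,-0.7,0,0,0],[1,-3.1,-2.2,-0.7,0,0,0],[1,-3.1,-2.2,-0.7,0,0,0],[1,-3.1,-2.2,-0.7,0,0,0],[1,-3.1,-2.2,-0.7,0,0,0],[1,-3.1,-2.2,-0.7,0,0,0],[1,-3.1,-2.2,-0.7,0,0,0],[1,-3.1,-2.2,-0.7,0,0,-0.1],[1,-3.1,-2.2,-0.7,0,0,-0.1],[1,0,0,0,0,0,-0.08]]'
python3 -m handwheel '[[1,0,0,0,0,0,0],[1,0,0,0,0,0,0]]'
python3 - <<'E'
from h import *
p=snapshot("wrist"); cv2.imwrite("pics/w1.png",p["image"][:,:,::-1])
import pickle; pickle.dump({k:p[k] for k in("image","intrinsics","R","t")},open("w1.pkl","wb"))
goto([470,176,330],175)
for q in ["tray","pocket_a","isolator_hinge","isolator_tip"]: print(q,[(np.round(d["location"]).tolist(),round(d["conf"],2)) for d in place_of(p,q)][:3])
E
```

```text
time: 2.5
tool_pos: [453.8, 208.3, 326.9]
tcp_rot: [-179.9, 0.2, 174.9]
ft_force: [0.4, -0.2, -0.2]
finger_gap: 85.1
grip_force: 0.0
time: 2.67
tool_pos: [450.2, 213.1, 325.2]
tcp_rot: [180.0, -0.0, 174.7]
ft_force: [-0.6, 0.3, 0.6]
finger_gap: 85.4
grip_force: 0.0
shift cm [-2.36 -3.57 -0.5 ] turn [ 0.    -0.001 -0.004] | tcp [449.7 213.7 325. ] [180.   -0.  174.8] t 2.72 F [ 0.   0.5 -1.1] j [ 19. -10.  94.   0.  95. -65.]
tray [([499.0, 177.0, -3.0], 0.66)]
pocket_a [([457.0, 178.0, 13.0], 0.94), ([542.0, 176.0, 12.0], 0.85)]
isolator_hinge [([354.0, 186.0, 28.0], 0.66)]
isolator_tip [([355.0, 151.0, 98.0], 0.62)]
```

View pics/w1.png

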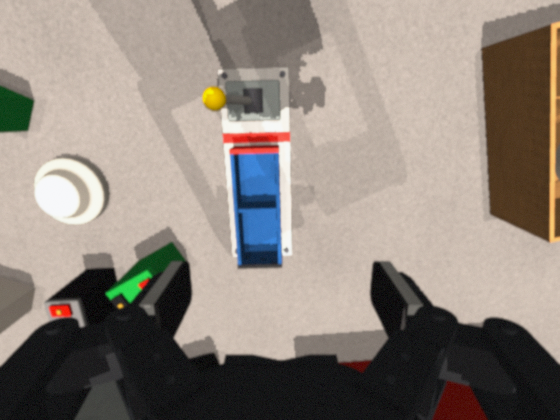

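The wrist view shows the tray at x 232–282, y 147–266, its red end up at y≈150 and the ball at (213,98). I'll overlay a model of the tray to refine its pose.

```bash
cat > fit.py <<'E'
from h import *
import pickle
from scipy.optimize import minimize
p=pickle.load(open("w1.pkl","rb")); m=masks(p)
def box(x0,x1,y0,y1,zs): return np.array([[x,y,z] for x in(x0,x1) for y in(y0,y1) for z in zs],float)
def tf(q,X): c,s=np.cos(np.radians(q[2])),np.sin(np.radians(q[2])); return X@np.array([[c,s,0],[-s,c,0],[0,0,1]])+[q[0],q[1],0]
S=8
tgt=m["blue"]|m["red"]; z=np.zeros_like(tgt); z[140:275,225:295]=1
tgt=cv2.morphologyEx((tgt&z).astype(np.uint8),cv2.MORPH_OPEN,np.ones((1,1)))
tgt[:146]=0
def sil(q):
    im=np.zeros((420,560),np.uint8)
    hull=cv2.convexHull((proj(p,tf(q,box(-83.5,83.5,-31.5,31.5,(6,56))))).astype(np.float32))
    cv2.fillConvexPoly(im,np.round(hull*256).astype(np.int32),255,cv2.LINE_AA,8); return im/255.
q0=np.array([499.5,177,176.5])
def cost(q):
    s=sil(q); return np.abs(s-tgt)[:258].sum()   # skip the dark end
r=minimize(cost,q0,method="Nelder-Mead",options=dict(initial_simplex=q0+np.array([[0,0,0],[5,0,0],[0,5,0],[0,0,3]])))
print(r.x.round(1),r.fun,cost(q0)); q=r.x
im=cv2.resize(p["image"][:,:,::-1][50:280,190:310],None,fx=5,fy=5,interpolation=cv2.INTER_CUBIC)
def L(X,col):
    uv=((proj(p,tf(q,X))-[190,50]+.5)*5).round().astype(np.int32); cv2.polylines(im,[uv],True,col,1)
rect=lambda x0,x1,y0,y1,z:np.array([[x0,y0,z],[x1,y0,z],[x1,y1,z],[x0,y1,z]],float)
L(rect(-83.5,83.5,-31.5,31.5,56),(0,255,0)); L(rect(2.5,78.5,-26.5,26.5,11),(0,255,255)); L(rect(-78.5,-2.5,-26.5,26.5,11),(0,255,255)); L(rect(118,168,-35,35,31),(255,0,255))
cv2.imwrite("pics/fit.png",cv2.resize(im,None,fx=.5,fy=.5,interpolation=cv2.INTER_AREA) if im.shape[0]>1200 else im[450:1050])
E
python3 fit.py
```

```text
[499.3 174.7 174.7] 479.6823529411765 521.0117647058823
```

View pics/fit.png

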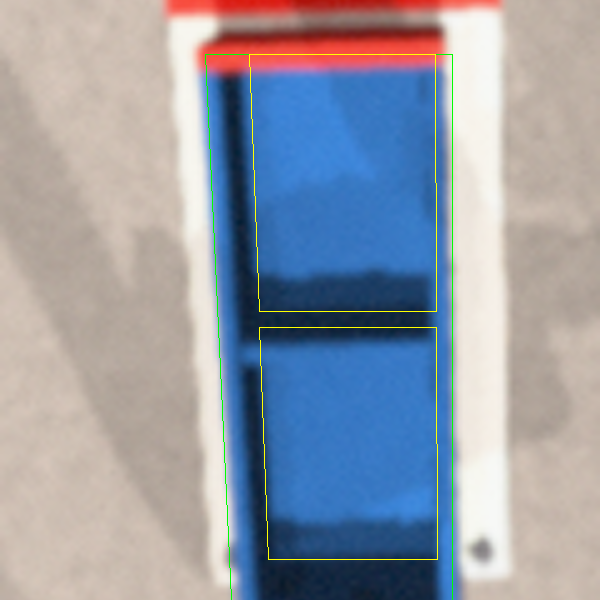

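```bash
cat > edge.py <<'E'
from h import *
import pickle,sys
p=pickle.load(open(sys.argv[1] if len(sys.argv)>1 else "w1.pkl","rb")); I=p["image"].astype(float)
print("cam",(-np.array(p["R"]).T@np.array(p["t"])).round(),"axis",np.array(p["R"])[2].round(2))
b=I[...,2]-I[...,0]; rd=I[...,0]-I[...,2]
def cross(v,th,first=True):
    k=np.nonzero((v[:-1]<th)&(v[1:]>=th))[0]
    if len(k)==0:return None
    i=k[0]; return i+(th-v[i])/(v[i+1]-v[i])
Lp,Rp=[],[]
for r in range(158,250,4):
    v=b[r,222:300]; a=cross(v,45); c=cross(v[::-1],45)
    if a is not None: Lp.append((222+a,r))
    if c is not None: Rp.append((299-c,r))
for n,P in (("L",Lp),("R",Rp)):
    W=ray(p,P,56)[:,:2]; f=cv2.fitLine(W.astype(np.float32),cv2.DIST_HUBER,0,.01,.01).ravel()
    d=f[:2]*(-np.sign(f[0])); n_=np.array([-d[1],d[0]])
    print(n,len(P),"yaw",np.degrees(np.arctan2(d[1],d[0])).round(2),"y at x=500",(f[3]+(500-f[2])*d[1]/d[0]).round(1),"rms",((W-f[2:])@n_).std().round(2))
for c in (236,244,252,260,268,274):
    print(c,"R",I[140:160,c,0].astype(int).tolist(),"B",I[140:160,c,2].astype(int).tolist())
im=cv2.resize(I[:,:,::-1].astype(np.uint8)[130:275,215:300],None,fx=4,fy=4,interpolation=cv2.INTER_NEAREST); cv2.imwrite("pics/z1.png",im)
E
python3 edge.py
```

```text
cam [377. 219. 452.] axis [ 0.29 -0.03 -0.96]
L 23 yaw 176.33 y at x=500 143.5 rms 0.1
R 23 yaw 176.25 y at x=500 206.3 rms 0.14
236 R [220, 218, 204, 190, 173, 154, 127, 129, 171, 223, 243, 248, 243, 220, 145, 72, 29, 19, 14, 17] B [28, 35, 69, 112, 134, 119, 73, 30, 35, 52, 63, 71, 64, 66, 62, 64, 60, 60, 55, 58]
244 R [218, 217, 210, 193, 174, 147, 124, 131, 177, 226, 243, 248, 244, 219, 149, 86, 60, 59, 59, 64] B [19, 42, 83, 117, 130, 108, 63, 32, 35, 54, 65, 78, 100, 142, 181, 200, 205, 206, 205, 212]
252 R [173, 173, 162, 152, 135, 118, 113, 136, 189, 232, 246, 247, 243, 218, 143, 78, 63, 62, 60, 63] B [17, 41, 73, 101, 100, 72, 41, 25, 37, 51, 65, 74, 106, 159, 199, 212, 214, 216, 212, 216]
260 R [175, 171, 164, 148, 131, 120, 112, 146, 209, 241, 247, 246, 235, 190, 119, 66, 55, 50, 58, 53] B [21, 46, 90, 111, 101, 72, 35, 32, 46, 59, 66, 76, 104, 147, 180, 190, 192, 191, 193, 192]
268 R [187, 177, 163, 145, 130, 115, 119, 157, 218, 242, 247, 244, 227, 167, 99, 60, 57, 54, 58, 55] B [29, 57, 91, 108, 98, 63, 34, 31, 47, 60, 69, 81, 118, 159, 184, 190, 195, 194, 196, 195]
274 R [220, 208, 191, 176, 155, 127, 129, 170, 224, 244, 247, 244, 224, 157, 89, 52, 49, 50, 49, 51] B [44, 75, 119, 139, 122, 74, 33, 39, 58, 67, 71, 87, 127, 161, 176, 170, 166, 165, 164, 170]
```

View pics/z1.png

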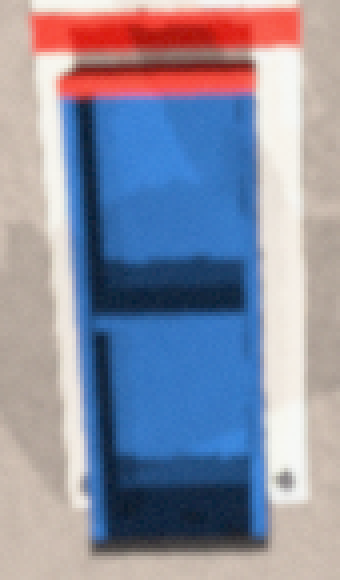

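```bash
python3 - <<'E'
from h import *
import pickle
p=pickle.load(open("w1.pkl","rb")); print(p["intrinsics"][0][0])
c,s=np.cos(np.radians(176.3)),np.sin(np.radians(176.3))
o=np.array([500,174.9])
for uv in [(235,148.2),(255,148),(275,147.4),(255,154),(260,265),(260,267)]:
    W=ray(p,uv,56)[0]; d=W[:2]-o; print(uv,W.round(1),"tray x,y",(d@[c,s]).round(1),(d@[-s,c]).round(1))
I=p["image"]
for col in (242,250,258,266,276,280): print(col,I[258:274,col].astype(int).sum(1).tolist())
print(proj(p,[[500-143*-c*-1,0,0]]) if 0 else "")
t=np.array([500,174.9])+143*np.array([c,s]); print("hinge",t)
E
```

```text
305.87900201124535
(235, 148.2) [411.3 157.   56. ] tray x,y 87.4 23.6
(255, 148) [413.4 182.5  56. ] tray x,y 86.9 -2.0
(275, 147.4) [415. 208.  56.] tray x,y 87.0 -27.5
(255, 154) [420.9 181.6  56. ] tray x,y 79.3 -1.6
(260, 265) [578.4 170.3  56. ] tray x,y -78.5 -0.5
(260, 267) [581.5 170.   56. ] tray x,y -81.7 -0.3
242 [133, 134, 141, 151, 140, 162, 169, 176, 193, 247, 376, 489, 548, 572, 575, 569]
250 [120, 120, 96, 115, 114, 120, 131, 172, 198, 285, 420, 530, 565, 579, 582, 579]
258 [128, 122, 112, 128, 122, 132, 169, 177, 219, 308, 441, 534, 569, 564, 571, 574]
266 [98, 105, 113, 129, 121, 137, 165, 187, 215, 303, 432, 520, 554, 565, 563, 564]
276 [139, 127, 133, 121, 124, 137, 164, 196, 237, 342, 460, 535, 567, 571, 575, 574]
280 [398, 398, 401, 386, 377, 341, 288, 236, 280, 388, 498, 551, 563, 568, 566, 560]

hinge [357.29806659 184.12812008]
```

```bash
python3 - <<'E'
from h import *
goto([617,-252,325],174.8); goto([617,-252,200],63.6)
E
```

```text
shift cm [-20.79 -44.96   0.  ] turn [-0.    -0.     0.003] | tcp [449.5 214.2 325.1] [-180.    -0.   174.9] t 2.92 F [-0.5 -0.2 -0.3] j [ 20. -10.  94.   0.  95. -65.]
shift cm [-20.79 -44.96  12.5 ] turn [-0.    -0.     1.943] | tcp [449.5 214.2 325.1] [-180.    -0.   174.9] t 2.92 F [-0.5 -0.2 -0.3] j [ 20. -10.  94.   0.  95. -65.]
```

```bash
python3 -m handwheel '[[1,-1.7,-3.7,0,0,0,0],[1,-1.7,-3.7,0,0,0,0],[1,-1.7,-3.7,0,0,0,0],[1,-1.7,-3.7,0,0,0,0],[1,-1.7,-3.7,0,0,0,0],[1,-1.7,-3.7,0,0,0,0],[1,-1.7,-3.7,0,0,0,0],[1,-1.7,-3.7,0,0,0,0],[1,-1.7,-3.7,0,0,0,0],[1,-1.7,-3.7,0,0,0,0],[1,-1.7,-3.7,0,0,0,0],[1,-1.7,-3.7,0,0,0,0]]' | head -3
python3 -m handwheel '[[1,0,0,0.8,0,0,0.12],[1,0,0,0.8,0,0,0.12],[1,0,0,0.8,0,0,0.12],[1,0,0,0.8,0,0,0.12],[1,0,0,0.8,0,0,0.12],[1,0,0,0.8,0,0,0.12],[1,0,0,0.8,0,0,0.12],[1,0,0,0.8,0,0,0.12],[1,0,0,0.8,0,0,0.12],[1,0,0,0.8,0,0,0.12],[1,0,0,0.8,0,0,0.12],[1,0,0,0.8,0,0,0.12]]' | head -3
python3 - <<'E'
from h import *
goto([617,-252,200],63.6)
E
```

```text
time: 3.92
tool_pos: [614.6, -248.0, 325.0]
tcp_rot: [180.0, -0.0, 174.9]
time: 4.92
tool_pos: [614.3, -245.9, 228.6]
tcp_rot: [-180.0, -0.0, 92.1]
shift cm [-0.62  0.25  2.86] turn [-0.    -0.     0.497] | tcp [ 614.3 -245.9  228.6] [-180.    -0.    92.1] t 4.92 F [ 0.5  0.1 -0.3] j [-26.  17.  76.   0.  87. -28.]
```

```bash
python3 -m handwheel '[[1,-0.6,0.2,0.7,0,0,0.12],[1,0,0,0.7,0,0,0.12],[1,0,0,0.7,0,0,0.12],[1,0,0,0.7,0,0,0.12],[1,0,0,0,0,0,0],[1,0,0,0,0,0,0]]' | head -3
cat > chk.py <<'E'
from h import *
import sys
x,y,a,name=float(sys.argv[1]),float(sys.argv[2]),float(sys.argv[3]),sys.argv[4]
p=snapshot("wrist"); m=masks(p); cv2.imwrite(f"pics/{name}.png",p["image"][:,:,::-1])
v=np.array([np.cos(np.radians(a)),np.sin(np.radians(a))])*23
for it in range(3):
    o=[]
    for col,s in (("red",1),("dark",-1)):
        uv=proj(p,[x+s*v[0],y+s*v[1],101])[0]; b,k=blob(m[col],uv,25); o.append(ray(p,b,101)[0][:2])
        if it==2: print(col,uv.round(),b.round(1),k)
    d=o[0]-o[1]; c=(o[0]+o[1])/2; x,y=c; v=d/np.hypot(*d)*23
yaw=np.degrees(np.arctan2(d[1],d[0])); print("centre",c.round(1),"len",np.hypot(*d).round(1),"yaw",yaw.round(1))
E
python3 chk.py 617 -252 -116.4 w2; python3 -c "
from h import *
goto([617,-252,73],63.6)"
```

```text
time: 5.42
tool_pos: [616.2, -252.0, 200.6]
tcp_rot: [-179.9, -0.0, 65.2]
red [282. 243.] [281.6 243. ] 531
dark [283. 187.] [283.1 186.8] 496
centre [ 617.1 -254.6] len 46.1 yaw -116.2
shift cm [ 0.05  0.04 12.83] turn [-0.    -0.     0.028] | tcp [ 616.4 -252.3  201.3] [-180.    -0.    65.2] t 5.47 F [-0.5 -0.6  0. ] j [-27.  19.  77.  -0.  84.  -2.]
```

View pics/w2.png

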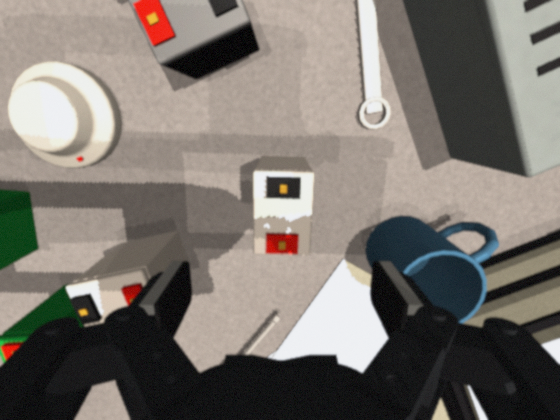

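The battery is centred between the fingers at (283,215), with black at (283,187) and red at (282,243). Next I'll descend and grip.

```bash
python3 -m handwheel '[[1,-0.08,0.1,1.5,0,0,0.027],[1,0,0,2.5,0,0,0],[1,0,0,2.5,0,0,0],[1,0,0,2.5,0,0,0],[1,0,0,2,0,0,0],[1,0,0,1.2,0,0,0],[1,0,0,0.6,0,0,0],[1,0,0,0,0,0,0],[1,0,0,0,0,0,0],[1,0,0,0,0,0,0]]' 
python3 -m handwheel '[[-0.3,0,0,0,0,0,0],[-0.3,0,0,0,0,0,0],[-0.3,0,0,0,0,0,0],[-0.3,0,0,0,0,0,0],[-0.3,0,0,0,0,0,0],[-0.3,0,0,0,0,0,0],[-0.3,0,0,0,0,0,0],[-0.3,0,0,0,0,0,0]]' 50
```

```text
time: 6.3
tool_pos: [618.1, -254.7, 75.4]
tcp_rot: [179.8, 0.0, 63.4]
ft_force: [1.2, -0.3, -0.3]
finger_gap: 85.4
grip_force: 0.0
time: 6.97
tool_pos: [617.1, -254.3, 74.2]
tcp_rot: [180.0, 0.0, 63.4]
ft_force: [-2.0, 1.8, 5.9]
finger_gap: 46.9
grip_force: 51.8
```

```bash
python3 -m handwheel '[[-0.3,0,0,-0.5,0,0,0],[-0.3,0,0,-1.5,0,0,0],[-0.3,0,0,-3,0,0,0],[-0.3,0,0,-3,0,0,0],[-0.3,0,0,-3,0,0,0],[-0.3,0,0,-3,0,0,0],[-0.3,0,0,-3,0,0,0],[-0.3,0,0,-1,0,0,0],[-0.3,0,0,0,0,0,0]]'
python3 -c "
from h import *
goto([539,172.5,254],63.4)"
```

```text
time: 7.72
tool_pos: [618.4, -254.9, 258.0]
tcp_rot: [179.6, -0.0, 63.4]
ft_force: [0.7, -0.6, -6.4]
finger_gap: 46.5
grip_force: 53.7
shift cm [ 34.64 -26.27   0.21] turn [ 0.007 -0.    -0.001] | tcp [ 618.4 -254.9  258. ] [179.6  -0.   63.4] t 7.72 F [ 0.7 -0.6 -6.4] j [-27.  18.  73.   0.  89.  -0.]
```

```bash
python3 -m handwheel '[[-0.3,1.5,-1.1,0,0,0,0],[-0.3,3,-2.3,0,0,0,0],[-0.3,3,-2.3,0,0,0,0],[-0.3,3,-2.3,0,0,0,0],[-0.3,3,-2.3,0,0,0,0],[-0.3,3,-2.3,0,0,0,0],[-0.3,3,-2.3,0,0,0,0],[-0.3,3,-2.3,0,0,0,0],[-0.3,3,-2.3,0,0,0,0],[-0.3,3,-2.3,0,0,0,0],[-0.3,3,-2.3,0,0,0,0],[-0.3,3,-2.2,0,0,0,0]]' |head -3
python3 -m handwheel '[[-0.3,1.6,-1.1,0,0,0,0],[-0.3,0,0,0.3,0,0,0.11],[-0.3,0,0,0.3,0,0,0.11],[-0.3,0,0,0.3,0,0,0.11],[-0.3,0,0,0.3,0,0,0.11],[-0.3,0,0,0.3,0,0,0.11],[-0.3,0,0,0.3,0,0,0.11],[-0.3,0,0,0.3,0,0,0.11],[-0.3,0,0,0.3,0,0,0.11],[-0.3,0,0,0.3,0,0,0.11],[-0.3,0,0,0.3,0,0,0.11],[-0.3,0,0,0,0,0,0.07]]' |head -3
python3 -m handwheel '[[-0.3,0,0,0,0,0,0],[-0.3,0,0,0,0,0,0]]'
python3 - <<'E'
from h import *
goto([539.4,172.4,230],-3.7)
p=snapshot("wrist"); cv2.imwrite("pics/w3.png",p["image"][:,:,::-1])
import pickle; pickle.dump({k:p[k] for k in("image","intrinsics","R","t")},open("w3.pkl","wb"))
c,s=np.cos(np.radians(176.3)),np.sin(np.radians(176.3))
q=lambda x,y,z:[499+c*x-s*y,175+s*x+c*y,z]
print(proj(p,[q(-83.5,31.5,56),q(-83.5,-31.5,56),q(-78.5,0,56),q(0,31.5,56),q(0,-31.5,56)]).round())
E
```

```text
time: 8.72
tool_pos: [534.3, 173.6, 250.1]
tcp_rot: [-179.8, 0.2, 63.4]
time: 9.72
tool_pos: [531.8, 190.9, 219.0]
tcp_rot: [179.9, 0.3, -4.0]
time: 9.88
tool_pos: [532.6, 191.1, 220.8]
tcp_rot: [179.9, 0.2, -3.5]
ft_force: [0.3, -0.4, -5.9]
finger_gap: 46.1
grip_force: 54.8
shift cm [ 0.79  1.82 -0.92] turn [0.001 0.004 0.003] | tcp [532.6 191.1 220.8] [179.9   0.2  -3.5] t 9.88 F [ 0.3 -0.4 -5.9] j [ 15.   3.  93.  -0.  84. 108.]
[[332. 141.]
 [265. 141.]
 [299. 146.]
 [328. 225.]
 [266. 225.]]
```

View pics/w3.png

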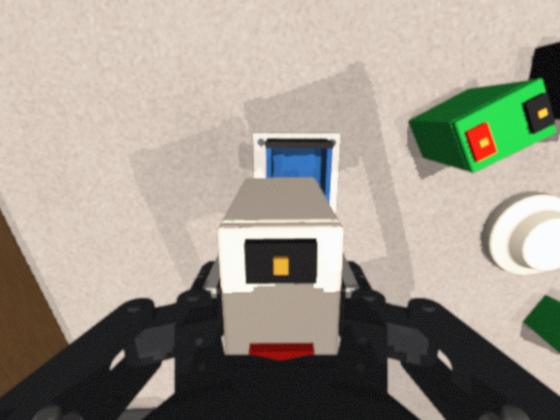

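Held battery: black pad at (281,261), with the black tray end ahead at rows ~139–147, columns 265–333, so the orientation is right. I'll measure both in this view.

```bash
cat > m3.py <<'E'
from h import *
import pickle
p=pickle.load(open("w3.pkl","rb")); m=masks(p); I=p["image"].astype(int)
T=np.array([532.6,191.1,220.8]); R=Ro.from_euler("xyz",[180,0,-3.5],degrees=True)
# held battery: pad black bounding (incl. gold) & white top edges at z=tcp-74+101
zt=T[2]+27
mm=m["dark"].copy(); mm[:236]=0; mm[286:]=0; mm[:,:240]=0; mm[:,322:]=0
ys,xs=np.nonzero(mm); print("pad box",xs.min(),xs.max(),ys.min(),ys.max())
uv=[((xs.min()+xs.max())/2,(ys.min()+ys.max())/2)]
print("pad in tool",R.inv().apply(ray(p,uv,zt)-T).round(1))
for uv in [(220,226),(341,226)]: print("top corner in tool",R.inv().apply(ray(p,uv,zt-5)-T).round(1))
for c in (285,300,315): print(c,"sum",I[130:155,c].sum(1).tolist(),"b-r",(I[130:155,c,2]-I[130:155,c,0]).tolist())
for r in (150,160,170): print(r,"b-r",(I[r,258:342,2]-I[r,258:342,0]).tolist())
print("row143",I[143,258:342].sum(1).tolist())
E
python3 m3.py
```

```text
pad box 245 315 239 282
pad in tool [[ 24.3   1.  -27. ]]
top corner in tool [[ 35.7 -20.9 -22. ]]
top corner in tool [[ 35.6  23.2 -22. ]]
285 sum [539, 524, 537, 621, 693, 714, 703, 628, 436, 230, 110, 109, 142, 165, 164, 173, 170, 179, 189, 206, 216, 216, 212, 217, 231] b-r [-24, -25, -24, -25, -17, -15, -16, -24, -18, -12, -2, -8, -5, -8, -4, -5, -5, 12, 36, 66, 78, 78, 80, 76, 81]
300 sum [542, 544, 552, 619, 691, 715, 703, 625, 429, 218, 115, 104, 136, 159, 172, 171, 181, 174, 191, 220, 215, 218, 225, 222, 242] b-r [-26, -24, -23, -26, -16, -14, -15, -25, -16, -9, -1, -6, -4, -6, -5, -6, -4, 9, 39, 65, 77, 82, 77, 80, 92]
315 sum [519, 521, 520, 605, 685, 708, 693, 626, 435, 218, 97, 95, 137, 157, 163, 172, 149, 168, 179, 190, 183, 186, 187, 203, 226] b-r [-25, -25, -23, -25, -16, -17, -17, -24, -17, -10, -3, -2, -5, -6, -7, -8, -2, 6, 30, 57, 66, 68, 70, 71, 80]
150 b-r [-14, -15, -15, -17, -17, -16, -8, 27, 81, 120, 134, 133, 119, 91, 65, 68, 71, 73, 76, 74, 83, 78, 80, 77, 74, 79, 76, 78, 75, 75, 78, 76, 76, 81, 77, 80, 75, 80, 77, 75, 77, 77, 77, 80, 73, 76, 80, 74, 76, 74,
[... 704 characters left out ...]
, 124, 128, 129, 132, 128, 127, 126, 125, 128, 128, 128, 129, 131, 134, 135, 132, 134, 136, 136, 135, 136, 135, 134, 134, 136, 137, 133, 130, 126, 124, 125, 126, 122, 115, 89, 57, 47, 41, 45, 61, 93, 122, 132, 133, 106, 47, -1, -10, -11, -12, -14, -16, -24, -26, -26, -27]
row143 [457, 387, 359, 357, 349, 352, 328, 251, 189, 164, 161, 165, 160, 167, 176, 181, 172, 170, 168, 161, 167, 177, 169, 163, 162, 165, 163, 165, 160, 165, 155, 164, 169, 161, 165, 160, 164, 165, 164, 162, 158, 163, 159, 162, 161, 170, 167, 157, 173, 162, 170, 164, 161, 170, 162, 161, 158, 157, 155, 165, 158, 161, 150, 158, 158, 144, 160, 161, 163, 155, 156, 164, 163, 160, 192, 252, 350, 473, 624, 689, 698, 655, 578, 532]
```

```bash
python3 - <<'E'
from h import *
import pickle
p=pickle.load(open("w3.pkl","rb"))
T=np.array([532.6,191.1,220.8]); R=Ro.from_euler("xyz",[180,0,-3.5],degrees=True)
P=[(300,141.8),(300,147.8),(265.8,150),(331.7,150),(265.9,160),(331.2,160),(265.9,170),(331,170)]
W=ray(p,P,56); c,s=np.cos(np.radians(176.3)),np.sin(np.radians(176.3))
print("tool",R.inv().apply(W-T).round(1)[:,:2].tolist()); d=W[:,:2]-[499,175]
print("tray",np.c_[d@[c,s],d@[-s,c]].round(1).tolist())
E
```

```text
tool [[50.1, 19.6], [44.6, 19.7], [42.6, -12.5], [42.5, 49.6], [33.2, -12.5], [33.1, 49.6], [23.6, -12.6], [23.6, 49.9]]
tray [[-82.7, 1.2], [-77.2, 1.3], [-75.0, -30.8], [-75.2, 31.2], [-65.6, -30.9], [-65.8, 31.2], [-56.1, -31.0], [-56.2, 31.5]]
```

```bash
python3 -m handwheel '[[-0.3,0.3,0.9,0,0,0,0.003],[-0.3,0.32,0.87,0,0,0,0],[-0.3,0,0,1.5,0,0,0],[-0.3,0,0,2,0,0,0],[-0.3,0,0,2,0,0,0],[-0.3,0,0,1,0,0,0],[-0.3,0,0,0.5,0,0,0],[-0.3,0,0,0,0,0,0],[-0.3,0,0,0,0,0,0],[-0.3,0,0,0,0,0,0]]'
python3 - <<'E'
from h import *
p=snapshot("wrist"); cv2.imwrite("pics/w4.png",p["image"][:,:,::-1])
E
```

```text
time: 10.77
tool_pos: [539.8, 173.4, 154.9]
tcp_rot: [-180.0, -0.1, -3.8]
ft_force: [0.3, 0.6, -5.4]
finger_gap: 46.1
grip_force: 54.5
```

View pics/w4.png

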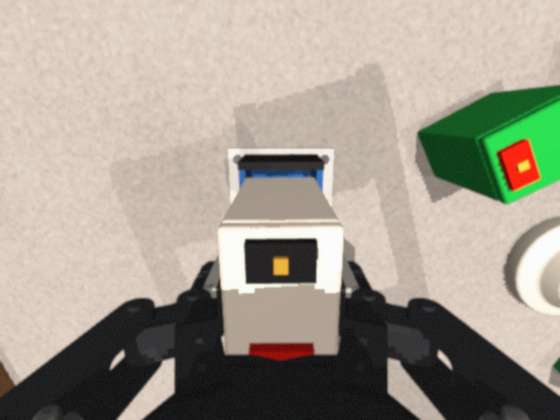

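The battery is over pocket b. The tray's black end shows at rows ~155–165, columns 239–329. I'll do a last numeric check before lowering.

```bash
python3 - <<'E'
from h import *
p=snapshot("wrist"); I=p["image"].astype(int); s=sense(); T=s["tool_pos"]; R=Ro.from_euler("xyz",s["tcp_rot"],degrees=True)
print(T.round(1),s["tcp_rot"].round(1),s["time"])
b=I[...,2]-I[...,0]
for r in (171,174,177):
    k=np.nonzero(b[r,225:345]>45)[0]+225; print(r,k.min(),k.max(),R.inv().apply(ray(p,[(k.min()-.3,r),(k.max()+.3,r)],56)-T).round(1)[:,:2].tolist())
for c in (262,282,302): print(c,"sum",I[148:182,c].sum(1).tolist(),"b",b[148:182,c].tolist())
for r in (155,158,162,171): print(r,"tool x",R.inv().apply(ray(p,(282,r),56)-T).round(1)[0,0])
E
```

```text
[539.7 173.5 154.8] [-1.8e+02 -1.0e-01 -3.8e+00] 10.8667
171 239 322 [[34.8, -30.0], [34.8, 32.3]]
174 239 322 [[32.6, -30.1], [32.6, 32.3]]
177 239 322 [[30.3, -30.2], [30.3, 32.4]]
262 sum [576, 665, 697, 709, 687, 609, 419, 217, 95, 62, 51, 54, 77, 98, 125, 130, 153, 146, 140, 153, 147, 156, 182, 180, 192, 212, 265, 322, 349, 391, 432, 442, 447, 446] b [-24, -20, -16, -14, -16, -24, -18, -9, -3, -1, -5, 0, -4, 0, -3, -5, -5, -2, -6, -3, 0, 18, 43, 62, 66, 80, 97, 110, 102, 56, 11, -16, -24, -26]
282 sum [594, 680, 707, 713, 695, 611, 420, 219, 70, 64, 52, 57, 73, 103, 133, 151, 159, 164, 164, 154, 162, 167, 177, 181, 185, 177, 212, 272, 346, 393, 441, 442, 448, 451] b [-26, -17, -16, -15, -17, -25, -17, -8, -9, 4, -5, -6, -3, -3, -4, -4, -6, -3, -6, -3, 1, 19, 40, 60, 65, 71, 79, 90, 84, 40, -5, -23, -26, -25]
302 sum [584, 662, 699, 704, 688, 605, 423, 212, 92, 59, 72, 46, 77, 108, 122, 148, 161, 163, 152, 161, 162, 176, 193, 202, 207, 241, 271, 328, 372, 417, 442, 455, 453, 451] b [-25, -20, -15, -16, -16, -26, -16, -8, -2, 1, -4, -5, -1, -1, -3, -7, -5, -4, -5, -4, 3, 23, 48, 71, 78, 84, 104, 114, 96, 46, 0, -20, -26, -27]
155 tool x 46.7
158 tool x 44.5
162 tool x 41.5
171 tool x 34.8
```

```bash
python3 -m handwheel '[[-0.3,-0.23,0,0.5,0,0,0],[-0.3,0,0,0.7,0,0,0],[-0.3,0,0,0.6,0,0,0],[-0.3,0,0,0.5,0,0,0],[-0.3,0,0,0.5,0,0,0],[-0.3,0,0,0.5,0,0,0],[-0.3,0,0,0.4,0,0,0],[-0.3,0,0,0,0,0,0],[-0.3,0,0,0,0,0,0]]'
```

```text
time: 11.62
tool_pos: [536.3, 173.4, 115.9]
tcp_rot: [180.0, 0.0, -3.9]
ft_force: [0.2, 0.6, -6.5]
finger_gap: 46.4
grip_force: 54.7
```

```bash
python3 -m handwheel '[[-0.3,0.05,0,0.4,0,0,0],[-0.3,0,0,0.5,0,0,0],[-0.3,0,0,0.5,0,0,0],[-0.3,0,0,0.5,0,0,0],[-0.3,0,0,0.4,0,0,0],[-0.3,0,0,0.3,0,0,0],[-0.3,0,0,0.1,0,0,0],[-0.3,0,0,0,0,0,0],[-0.3,0,0,0,0,0,0]]'
```

```text
time: 12.37
tool_pos: [537.1, 173.5, 89.4]
tcp_rot: [-180.0, -0.0, -3.9]
ft_force: [0.4, 0.2, -6.5]
finger_gap: 46.6
grip_force: 54.8
```

```bash
python3 -m handwheel '[[-0.3,0,0,0.1,0,0,0],[-0.3,0,0,0.1,0,0,0],[-0.3,0,0,0.1,0,0,0],[-0.3,0,0,0.05,0,0,0],[-0.3,0,0,0,0,0,0],[-0.3,0,0,0,0,0,0]]'
```

```text
time: 12.87
tool_pos: [537.0, 173.5, 85.8]
tcp_rot: [180.0, 0.0, -3.9]
ft_force: [0.9, 1.2, -7.2]
finger_gap: 46.7
grip_force: 54.8
```

```bash
python3 -m handwheel '[[-0.3,0,0,0.1,0,0,0],[-0.3,0,0,0.05,0,0,0],[-0.3,0,0,0,0,0,0],[-0.3,0,0,0,0,0,0]]'
```

```text
time: 13.2
tool_pos: [537.4, 173.6, 85.2]
tcp_rot: [-180.0, -0.0, -3.8]
ft_force: [-4.5, -1.7, 4.4]
finger_gap: 46.2
grip_force: 55.8
```

```bash
python3 -m handwheel '[[0.2,0,0,0,0,0,0],[0.5,0,0,0,0,0,0],[0.8,0,0,0,0,0,0],[0.8,0,0,0,0,0,0],[0.8,0,0,-0.5,0,0,0],[0.8,0,0,-2,0,0,0],[1,0,0,-3,0,0,0],[1,0,0,-3,0,0,0],[1,0,0,-3,0,0,0],[1,0,0,-3,0,0,0],[1,0,0,-2,0,0,0],[1,0,0,0,0,0,0]]'
python3 - <<'E'
from h import *
goto([451,-262,250],-12.5)
p=snapshot("top");m=masks(p)
for n,q in (("red",(537-23,174.5)),("dark",(537+23,171.5))):
    uv=proj(p,[*q,112])[0]; b,k=blob(m[n],uv,8); print(n,uv.round(1),b,k, ray(p,b,112)[0] if b is not None else 0)
E
```

```text
time: 14.2
tool_pos: [539.6, 174.1, 256.1]
tcp_rot: [-179.8, -0.5, -3.8]
ft_force: [0.4, -0.2, 0.5]
finger_gap: 85.4
grip_force: 0.0
shift cm [-5.92 44.11  0.43] turn [-0.003 -0.009  0.151] | tcp [539.6 174.1 256.1] [-179.8   -0.5   -3.8] t 14.2 F [ 0.4 -0.2  0.5] j [ 13.   2.  91.   0.  87. 107.]
red [152.3 236.4] [152.24137931 235.82758621] 58 [515.16755252 174.67457961 112.        ]
dark [154.1 215.4] [154.59310345 215.66206897] 145 [559.35548492 170.40168177 112.        ]
```

```bash
python3 -m handwheel '[[1,-0.5,3.7,0,0,0,0],[1,-0.5,3.7,0,0,0,0],[1,-0.5,3.7,0,0,0,0],[1,-0.5,3.7,0,0,0,0],[1,-0.5,3.7,0,0,0,0],[1,-0.5,3.7,0,0,0,0],[1,-0.5,3.7,0,0,0,0],[1,-0.5,3.7,0,0,0,0],[1,-0.5,3.7,0,0,0,0],[1,-0.5,3.7,0,0,0,0],[1,-0.5,3.7,0,0,0,0],[1,-0.4,3.4,0,0,0,0]]' | head -3
python3 -m handwheel '[[1,0,0,1.5,0,0,0.1],[1,0,0,2,0,0,0.05],[1,0,0,1.5,0,0,0],[1,0,0,0,0,0,0],[1,0,0,0,0,0,0]]' | head -3
python3 chk.py 451 -262 -12.5 w5; python3 -c "
from h import *
goto([450.8,-262,74],-12.5)"
```

```text
time: 15.25
tool_pos: [447.1, -264.3, 248.0]
tcp_rot: [-180.0, 0.1, -3.9]
time: 15.67
tool_pos: [447.4, -261.9, 197.5]
tcp_rot: [-179.9, 0.2, -12.4]
red [283. 183.] [282.6 182.5] 605
dark [284. 240.] [283.9 240.2] 502
centre [ 449.9 -265.5] len 46.5 yaw -11.0
shift cm [ 0.26 -0.08 12.5 ] turn [-0.     0.001  0.002] | tcp [ 448.3 -262.3  199. ] [-1.80e+02  1.00e-01 -1.24e+01] t 15.72 F [0.8 0.  0.8] j [-36.  -3. 102.   0.  82.  66.]
```

```bash
python3 -m handwheel '[[1,0.17,0.05,1.5,0,0,0],[1,0,0,2.5,0,0,0],[1,0,0,2.5,0,0,0],[1,0,0,2.5,0,0,0],[1,0,0,2,0,0,0],[1,0,0,1,0,0,-0.01],[1,0,0,0.5,0,0,0],[1,0,0,0,0,0,0],[1,0,0,0,0,0,0],[1,0,0,0,0,0,0]]' 
python3 -m handwheel '[[-0.3,0,0,0,0,0,0],[-0.3,0,0,0,0,0,0],[-0.3,0,0,0,0,0,0],[-0.3,0,0,0,0,0,0],[-0.3,0,0,0,0,0,0],[-0.3,0,0,0,0,0,0],[-0.3,0,0,0,0,0,0],[-0.3,0,0,0,0,0,0]]' 50
```

```text
time: 16.55
tool_pos: [451.3, -264.2, 76.2]
tcp_rot: [179.9, -0.2, -11.9]
ft_force: [0.5, 0.1, -0.6]
finger_gap: 85.5
grip_force: 0.0
time: 17.22
tool_pos: [450.5, -263.9, 75.1]
tcp_rot: [180.0, -0.1, -11.9]
ft_force: [-1.0, -1.4, 5.9]
finger_gap: 46.6
grip_force: 52.2
```

```bash
python3 -m handwheel '[[-0.3,0,0,-0.5,0,0,0],[-0.3,0,0,-1.5,0,0,0],[-0.3,0,0,-3,0,0,0],[-0.3,0,0,-3,0,0,0],[-0.3,0,0,-3,0,0,0],[-0.3,0,0,-3,0,0,0],[-0.3,0,0,-3,0,0,0],[-0.3,0,0,-1.5,0,0,0],[-0.3,0,0,0,0,0,0]]'
python3 -c "
from h import *
goto([457,178,259],-11.9)"
```

```text
time: 17.97
tool_pos: [451.2, -264.2, 263.1]
tcp_rot: [179.9, -0.3, -11.9]
ft_force: [1.7, -0.9, -6.8]
finger_gap: 46.4
grip_force: 54.1
shift cm [ -8.53 -43.39   0.27] turn [ 0.002 -0.005  0.001] | tcp [ 451.2 -264.2  263.1] [179.9  -0.3 -11.9] t 17.97 F [ 1.7 -0.9 -6.8] j [-36.  -5.  97.   0.  88.  66.]
```

```bash
python3 -m handwheel '[[-0.3,-0.4,-2,0,0,0,0],[-0.3,-0.7,-3.7,0,0,0,0],[-0.3,-0.7,-3.8,0,0,0,0],[-0.3,-0.7,-3.8,0,0,0,0],[-0.3,-0.8,-3.8,0,0,0,0],[-0.3,-0.8,-3.8,0,0,0,0],[-0.3,-0.8,-3.8,0,0,0,0],[-0.3,-0.8,-3.8,0,0,0,0],[-0.3,-0.8,-3.8,0,0,0,0],[-0.3,-0.8,-3.8,0,0,0,0],[-0.3,-0.8,-3.8,0,0,0,0],[-0.3,-0.5,-3.3,0,0,0,0]]' | head -3
python3 -m handwheel '[[-0.3,0,0,0,0,0,-0.12],[-0.3,0,0,0,0,0,-0.12],[-0.3,0,0,0,0,0,-0.12],[-0.3,0,0,0,0,0,-0.12],[-0.3,0,0,0,0,0,-0.12],[-0.3,0,0,0,0,0,-0.12],[-0.3,0,0,0,0,0,-0.12],[-0.3,0,0,0,0,0,-0.12],[-0.3,0,0,0,0,0,-0.12],[-0.3,0,0,0,0,0,-0.12],[-0.3,0,0,0,0,0,-0.12],[-0.3,0,0,0,0,0,-0.12]]' | head -3
python3 -m handwheel '[[-0.3,0,0,0,0,0,-0.12],[-0.3,0,0,0,0,0,-0.12],[-0.3,0,0,0,0,0,-0.12],[-0.3,0,0,0,0,0,-0.12],[-0.3,0,0,0,0,0,-0.12],[-0.3,0,0,0,0,0,-0.12],[-0.3,0,0,0,0,0,-0.12],[-0.3,0,0,0,0,0,-0.12],[-0.3,0,0,0,0,0,-0.12],[-0.3,0,0,0,0,0,-0.12],[-0.3,0,0,0,0,0,-0.12],[-0.3,0,0,0,0,0,-0.12]]' | head -3
python3 -c "
from h import *
goto([457,178,190],176.3)"
```

```text
time: 18.97
tool_pos: [452.6, 179.2, 256.2]
tcp_rot: [179.9, 0.3, -11.8]
time: 19.97
tool_pos: [453.3, 176.6, 256.0]
tcp_rot: [-179.8, 0.2, 71.0]
time: 20.97
tool_pos: [453.3, 176.6, 256.0]
tcp_rot: [-179.8, -0.2, 153.5]
shift cm [-0.3   0.31  6.6 ] turn [-0.003 -0.005 -0.398] | tcp [453.3 176.6 256. ] [-179.8   -0.2  153.5] t 20.97 F [ 0.1 -0.9 -6.9] j [ 15. -10. 102.   0.  89. -48.]
```

```bash
python3 -m handwheel '[[-0.3,-0.3,0.31,0,0,0,-0.12],[-0.3,0,0,1,0,0,-0.12],[-0.3,0,0,2,0,0,-0.12],[-0.3,0,0,2,0,0,-0.035],[-0.3,0,0,1.5,0,0,0],[-0.3,0,0,0,0,0,0],[-0.3,0,0,0,0,0,0],[-0.3,0,0,0,0,0,0]]'
python3 - <<'E'
from h import *
import pickle
goto([457,178,190],176.3)
p=snapshot("wrist"); cv2.imwrite("pics/w6.png",p["image"][:,:,::-1]); pickle.dump({k:p[k] for k in("image","intrinsics","R","t")},open("w6.pkl","wb"))
E
```

```text
time: 21.63
tool_pos: [458.6, 178.3, 194.0]
tcp_rot: [-180.0, -0.1, 175.8]
ft_force: [0.5, 0.1, -6.7]
finger_gap: 46.3
grip_force: 56.4
shift cm [ 0.15 -0.04  0.4 ] turn [-0.    -0.001 -0.009] | tcp [458.6 178.3 194. ] [-1.800e+02 -1.000e-01  1.758e+02] t 21.63 F [ 0.5  0.1 -6.7] j [ 15.  -8. 106.  -0.  82. -70.]
```

View pics/w6.png

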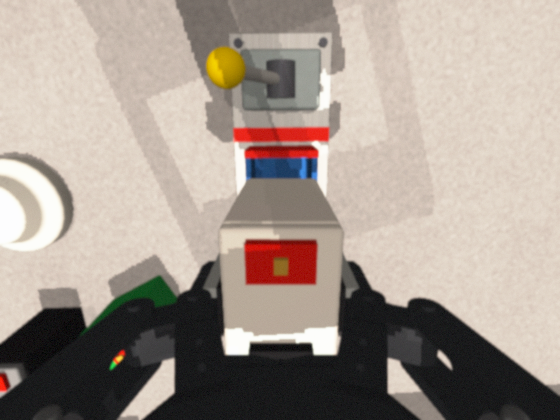

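Red terminal (281,262) faces the tray's red end (rows ~148–157, columns 246–318), and the ball is at (226,68). I'll measure the fit.

```bash
python3 - <<'E'
from h import *
import pickle
p=pickle.load(open("w6.pkl","rb")); I=p["image"].astype(int); m=masks(p)["red"]
s=sense();T=s["tool_pos"]; R=Ro.from_euler("xyz",s["tcp_rot"],degrees=True)
tl=lambda uv,z:R.inv().apply(ray(p,uv,z)-T).round(1)[:,:2].tolist()
mm=m.copy(); mm[:225]=0; mm[300:]=0; mm[:,:235]=0;mm[:,330:]=0
ys,xs=np.nonzero(mm); print("pad",xs.min(),xs.max(),ys.min(),ys.max(),tl([((xs.min()+xs.max())/2,(ys.min()+ys.max())/2)],T[2]+26))
for c in (262,282,302): print(c,"R",I[142:164,c,0].tolist(),"B",I[142:164,c,2].tolist())
b=I[...,2]-I[...,0]
for r in (163,168,173):
    k=np.nonzero(b[r,235:335]>45)[0]+235; print(r,k.min(),k.max(),tl([(k.min()-.3,r),(k.max()+.3,r)],56))
for r in range(146,162,2): print(r,tl([(282,r)],56))
E
```

```text
pad 245 316 240 283 [[23.5, -1.4]]
262 R [173, 158, 153, 141, 124, 115, 120, 130, 146, 174, 188, 194, 193, 191, 186, 158, 105, 58, 36, 29, 30, 31] B [110, 128, 131, 107, 64, 20, 15, 12, 5, 4, 10, 19, 17, 16, 37, 57, 82, 98, 99, 99, 100, 106]
282 R [181, 167, 159, 143, 125, 119, 117, 122, 140, 156, 165, 163, 167, 165, 157, 130, 88, 48, 31, 35, 29, 27] B [126, 136, 130, 98, 55, 17, 10, 7, 11, 9, 18, 0, 19, 18, 35, 59, 82, 92, 96, 98, 96, 97]
302 R [182, 175, 164, 145, 127, 122, 124, 136, 171, 203, 214, 218, 216, 217, 205, 170, 114, 72, 63, 61, 60, 62] B [131, 147, 131, 91, 43, 14, 15, 0, 10, 21, 19, 26, 20, 43, 92, 155, 196, 207, 206, 206, 204, 205]
163 246 316 [[34.8, -31.8], [34.8, 29.4]]
168 246 316 [[30.5, -31.9], [30.5, 29.5]]
173 246 317 [[26.1, -32.1], [26.1, 30.6]]
146 [[49.3, -0.3]]
148 [[47.6, -0.3]]
150 [[46.0, -0.3]]
152 [[44.3, -0.3]]
154 [[42.6, -0.3]]
156 [[40.9, -0.3]]
158 [[39.1, -0.3]]
160 [[37.4, -0.3]]
```

```bash
python3 -m handwheel '[[-0.3,0.17,0.03,0.5,0,0,-0.009],[-0.3,0,0,1,0,0,0],[-0.3,0,0,1.2,0,0,0],[-0.3,0,0,1.2,0,0,0],[-0.3,0,0,0.8,0,0,0],[-0.3,0,0,0.4,0,0,0],[-0.3,0,0,0,0,0,0],[-0.3,0,0,0,0,0,0],[-0.3,0,0,0,0,0,0]]'
python3 - <<'E'
from h import *
p=snapshot("wrist"); I=p["image"].astype(int)
s=sense();T=s["tool_pos"]; R=Ro.from_euler("xyz",s["tcp_rot"],degrees=True); print(T.round(1),s["tcp_rot"].round(1))
tl=lambda uv,z:R.inv().apply(ray(p,uv,z)-T).round(1)[:,:2].tolist()
a=proj(p,R.apply([[45.2,0,0],[38.8,0,0]])*[1,1,0]+[T[0],T[1],56]); print(a)
r0=int(a[0,1])-8
for c in (262,300): print(c,r0,"R",I[r0:r0+30,c,0].tolist(),"B",I[r0:r0+30,c,2].tolist())
for r in range(r0,r0+30,4): print(r,tl([(282,r)],56))
b=I[...,2]-I[...,0]
for r in range(r0+14,r0+28,3):
    k=np.nonzero(b[r,230:340]>35)[0]+230
    if len(k): print(r,k.min(),k.max(),tl([(k.min()-.3,r),(k.max()+.3,r)],56))
E
```

```text
time: 22.43
tool_pos: [457.6, 179.0, 143.9]
tcp_rot: [180.0, 0.0, 176.3]
ft_force: [0.4, 0.2, -7.1]
finger_gap: 46.4
grip_force: 56.5
[457.8 179.  144.1] [1.800e+02 1.000e-01 1.763e+02]
[[282.37596093 157.79926215]
 [282.36242748 166.92269007]]
262 149 R [159, 152, 137, 122, 119, 117, 117, 115, 118, 123, 142, 159, 165, 165, 166, 164, 166, 160, 137, 101, 60, 36, 34, 34, 35, 37, 35, 39, 59, 93] B [137, 126, 93, 52, 24, 15, 13, 2, 14, 8, 12, 16, 9, 8, 14, 6, 13, 27, 56, 87, 107, 109, 112, 113, 114, 114, 114, 114, 113, 113]
300 149 R [183, 179, 159, 136, 123, 122, 121, 123, 125, 140, 174, 201, 214, 213, 215, 215, 212, 208, 188, 145, 88, 49, 37, 41, 32, 31, 30, 36, 56, 91] B [162, 155, 126, 75, 24, 8, 6, 17, 13, 14, 17, 16, 20, 19, 18, 15, 19, 26, 59, 95, 117, 126, 125, 116, 106, 99, 98, 99, 100, 102]
149 [[51.4, -0.3]]
153 [[48.6, -0.3]]
157 [[45.9, -0.3]]
161 [[43.1, -0.3]]
165 [[40.3, -0.3]]
169 [[37.4, -0.3]]
173 [[34.6, -0.3]]
177 [[31.7, -0.3]]
169 238 298 [[37.4, -31.6], [37.4, 11.2]]
172 237 324 [[35.3, -32.4], [35.3, 29.7]]
175 237 324 [[33.2, -32.5], [33.1, 29.8]]
```

```bash
python3 -m handwheel '[[-0.3,0.03,0,0.4,0,0,0],[-0.3,0,0,0.5,0,0,0],[-0.3,0,0,0.5,0,0,0],[-0.3,0,0,0.5,0,0,0],[-0.3,0,0,0.4,0,0,0],[-0.3,0,0,0.4,0,0,0],[-0.3,0,0,0.3,0,0,0],[-0.3,0,0,0,0,0,0],[-0.3,0,0,0,0,0,0]]'
```

```text
time: 23.23
tool_pos: [456.8, 178.8, 113.1]
tcp_rot: [-180.0, -0.0, 176.3]
ft_force: [-0.6, -0.5, -7.7]
finger_gap: 46.5
grip_force: 56.6
```

```bash
python3 -m handwheel '[[-0.3,0,0,0.4,0,0,0],[-0.3,0,0,0.5,0,0,0],[-0.3,0,0,0.5,0,0,0],[-0.3,0,0,0.4,0,0,0],[-0.3,0,0,0.3,0,0,0],[-0.3,0,0,0.15,0,0,0],[-0.3,0,0,0.1,0,0,0],[-0.3,0,0,0,0,0,0],[-0.3,0,0,0,0,0,0]]'
```

```text
time: 23.98
tool_pos: [457.0, 178.9, 89.9]
tcp_rot: [180.0, 0.0, 176.3]
ft_force: [0.1, 0.1, -7.3]
finger_gap: 46.5
grip_force: 56.7
```

```bash
python3 -m handwheel '[[-0.3,0,0,0.1,0,0,0],[-0.3,0,0,0.1,0,0,0],[-0.3,0,0,0.1,0,0,0],[-0.3,0,0,0.08,0,0,0],[-0.3,0,0,0.05,0,0,0],[-0.3,0,0,0,0,0,0],[-0.3,0,0,0,0,0,0]]'
```

```text
time: 24.57
tool_pos: [457.1, 178.9, 86.1]
tcp_rot: [180.0, 0.0, 176.3]
ft_force: [-3.1, -0.8, 3.0]
finger_gap: 46.3
grip_force: 57.6
```

```bash
python3 -m handwheel '[[0.2,0,0,0,0,0,0],[0.5,0,0,0,0,0,0],[0.8,0,0,0,0,0,0],[0.8,0,0,0,0,0,0],[0.8,0,0,-0.5,0,0,0],[0.8,0,0,-2,0,0,0],[1,0,0,-3,0,0,0],[1,0,0,-3,0,0,0],[1,0,0,-3,0,0,0],[1,0,0,-3,0,0,0],[-1,0,0,0,0,0,0],[-1,0,0,0,0,0,0]]'
python3 - <<'E'
from h import *
goto([357,100,230],176.3)
p=snapshot("top");m=masks(p)
for n,q in (("red",(515.2,174.7)),("dark",(559.4,170.4)),("red",(434,179)),("dark",(480,176))):
    uv=proj(p,[*q,112])[0]; b,k=blob(m[n],uv,8); print(n,uv.round(1),b,k, ray(p,b,112)[0].round(1) if b is not None else 0)
h=cv2.cvtColor(p["image"],cv2.COLOR_RGB2HSV); y=(abs(h[...,0].astype(int)-28)<6)&(h[...,1]>180)&(h[...,2]>120)
uv=proj(p,[355,148,98])[0]; b,k=blob(y,uv,15); print("ball",b,k,ray(p,b,98)[0].round(1) if b is not None else 0)
p2=snapshot("scene"); cv2.imwrite("pics/s1.png",cv2.resize(p2["image"][100:280,350:500,::-1],None,fx=3,fy=3))
E
```

```text
time: 25.57
tool_pos: [458.5, 179.3, 233.5]
tcp_rot: [179.9, 0.3, 176.3]
ft_force: [-0.2, 0.2, -0.3]
finger_gap: 63.7
grip_force: 0.0
shift cm [ 9.61 -8.57  0.29] turn [ 0.002  0.005 -0.   ] | tcp [458.5 179.3 233.5] [179.9   0.3 176.3] t 25.57 F [-0.2  0.2 -0.3] j [ 15.  -9. 103.   0.  86. -71.]
red [152.2 235.8] [152.12962963 235.66666667] 54 [515.5 174.9 112. ]
dark [154.6 215.6] [153.72727273 215.03636364] 55 [560.7 172.3 112. ]
red [149.5 273.3] [148.64935065 273.88311688] 77 [432.8 180.8 112. ]
dark [151.3 252. ] [150.88349515 253.37864078] 103 [477.  176.9 112. ]
ball [164.17777778 311.06666667] 45 [352.3 149.   98. ]
```

View pics/s1.png

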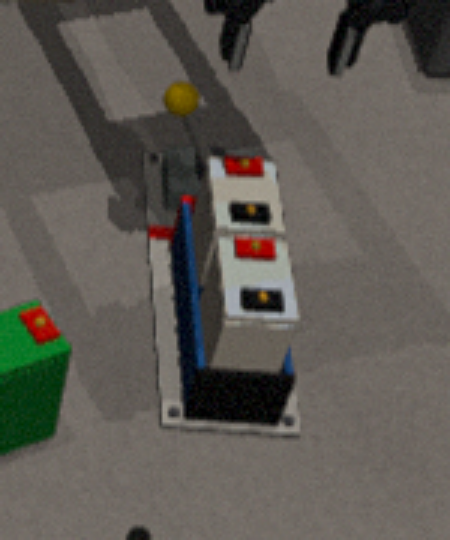

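Both batteries stand level in the pockets, each with its red pad towards the red end, and the ball is at crop (182,98). Now the lever.

```bash
python3 -m handwheel '[[-1,2.4,-2.15,0,0,0,0],[-1,2.4,-2.15,0,0,0,0],[-1,2.4,-2.15,0,0,0,0],[-1,2.4,-2.15,0,0,0,0],[-1,0,0,2,0,0,0],[-1,0,0,3,0,0,0],[-1,0,0,3,0,0,0],[-1,0,0,3,0,0,0],[-1,0,0,2,0,0,0],[-1,0,0,0.7,0,0,0],[-1,0,0,0,0,0,0],[-1,0,0,0,0,0,0]]'
```

```text
time: 26.67
tool_pos: [355.1, 99.2, 93.4]
tcp_rot: [-180.0, -0.1, 176.3]
ft_force: [0.1, 0.0, 1.1]
finger_gap: -0.0
grip_force: 0.0
```

```bash
python3 -m handwheel '[[-1,0,0.7,0,0,0,0],[-1,0,0.7,0,0,0,0],[-1,0,0.7,0,0,0,0],[-1,0,0.7,0,0,0,0],[-1,0,0.7,0,0,0,0],[-1,0,0.7,0,0,0,0],[-1,0,0.7,0,0,0,0],[-1,0,0.7,0,0,0,0],[-1,0,0.7,0,0,0,0],[-1,0,0.7,0,0,0,0],[-1,0,0.7,0,0,0,0],[-1,0,0.5,0,0,0,0]]'
```

```text
time: 27.67
tool_pos: [360.6, 181.9, 93.3]
tcp_rot: [-180.0, -0.0, 176.3]
ft_force: [0.2, -1.3, -0.6]
finger_gap: -0.2
grip_force: 0.4
```

```bash
python3 -m handwheel '[[-1,0,0.3,0,0,0,0],[-1,0,0.3,0,0,0,0],[-1,0,0.2,0,0,0,0],[-1,0,0.2,0,0,0,0],[-1,0,0,0,0,0,0]]'
```

```text
time: 28.08
tool_pos: [361.3, 191.2, 93.3]
tcp_rot: [-180.0, -0.0, 176.3]
ft_force: [-0.2, -0.1, -0.0]
finger_gap: 0.1
grip_force: 0.0
```

```bash
python3 -m handwheel '[[-1,0,0.2,0,0,0,0],[-1,0,0.2,0,0,0,0],[-1,0,0.1,0,0,0,0],[-1,0,0,0,0,0,0]]'
```

```text
time: 28.42
tool_pos: [361.8, 196.2, 93.5]
tcp_rot: [180.0, 0.0, 176.3]
ft_force: [-0.1, -0.3, -0.3]
finger_gap: 0.1
grip_force: 0.1
```

```bash
python3 -m handwheel '[[-1,0,0.2,0,0,0,0],[-1,0,0.2,0,0,0,0],[-1,0,0.1,0,0,0,0],[-1,0,0,0,0,0,0]]'; python3 - <<'E'
from h import *
for n in("top","scene"):
    p=snapshot(n);h=cv2.cvtColor(p["image"],cv2.COLOR_RGB2HSV); y=(abs(h[...,0].astype(int)-28)<6)&(h[...,1]>180)&(h[...,2]>100)
    uv=proj(p,[360,222,98])[0]; b,k=blob(y,uv,25); print(n,uv,"ball",b,k,ray(p,b,98)[0].round(1) if b is not None else 0)
E
```

```text
time: 28.75
tool_pos: [362.0, 198.2, 93.2]
tcp_rot: [-179.6, -0.0, 176.3]
ft_force: [-0.7, -19.6, 5.9]
finger_gap: 0.1
grip_force: 9.7
top [130.64351861 307.68503674] ball None 0 0
scene [442.20506955 136.33062218] ball [444.58823529 135.29411765] 17 [356.4 227.9  98. ]
```

It's at the stop (19.6 N). I'll back off and check.

```bash
python3 -m handwheel '[[-1,0,-0.6,0,0,0,0],[-1,0,-2,0,0,0,0],[-1,0,-3,0,0,0,0],[-1,0,-3,0,0,0,0],[-1,0,0,-2,0,0,0],[-1,0,0,-4,0,0,0],[-1,0,0,-4,0,0,0],[-1,0,0,-4,0,0,0],[-1,0,-3,0,0,0,0],[-1,0,-3,0,0,0,0],[-1,0,0,0,0,0,0],[-1,0,0,0,0,0,0]]'; python3 - <<'E'
from h import *
for n in("top","scene"):
    p=snapshot(n);h=cv2.cvtColor(p["image"],cv2.COLOR_RGB2HSV); y=(abs(h[...,0].astype(int)-28)<6)&(h[...,1]>180)&(h[...,2]>100)
    uv=proj(p,[360,222,98])[0]; b,k=blob(y,uv,18); print(n,uv,"ball",b,k,ray(p,b,98)[0].round(1) if b is not None else 0)
cv2.imwrite("pics/s2.png",p["image"][:,:,::-1])
E
```

```text
time: 29.85
tool_pos: [353.0, 54.5, 233.9]
tcp_rot: [180.0, 0.1, 176.1]
ft_force: [-0.6, -0.9, -0.3]
finger_gap: -0.1
grip_force: 0.0
top [130.64351861 307.68503674] ball None 0 0
scene [442.20506955 136.33062218] ball [444.35365854 134.        ] 82 [352.1 228.1  98. ]
```

View pics/s2.png

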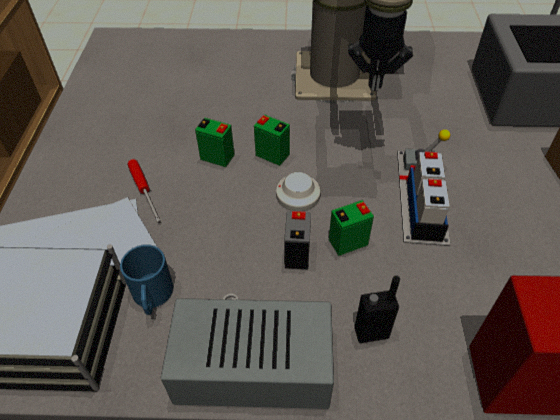

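The scene shows the ball thrown over at (444,134), near its predicted end point (442,136). Both batteries are seated at (433,165) and (433,190), and everything else is where it was.

```bash
python3 -c "
from bench import hand_in
print(hand_in())"
```

```text
the job is handed in; nothing more can be done
None
```

Both white batteries are seated in the tray with their red terminals towards its red end, the isolator lever was then thrown over to its stop, and the job is handed in at about 30 s of the 72 s allowed.

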